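# Cover the photometer's sample well and hold its shutter open

## Task

A sample vial is already in the photometer: set the loose light cover gently onto the rim of the sample well so that it sits seated and level, and let go of it. Only with the well covered, draw the spring-loaded shutter knob on the front out until the black ring on its rod just appears level with the end of the guide bush, and finish while still holding it there, with the cover left in place. Leave the flask, the dish and the loose vial alone.

Things in the scene. Friction and masses are not known exactly. Their poses are not given: they have to be found in the camera images.
- photometer: bench photometer, fixed to the bench; cream case 300 mm (its x) by 370 mm (its y). Origin on the bench straight below the axis of the sample well; z up, its -x side is the front. The front face stands 110 mm in front of the origin. On its right half (y from -85 to +80 mm) a flat deck 95 mm high carries the well; on its left half (y from 80 to 285 mm) a console slopes up to 156 mm above the bench at the back
- well_rim (a point): centre of the sample well's mouth, level with the top of its rim: a round black collar, outer diameter 72 mm, inner 52 mm, 22 mm high on the deck, so that the rim is 117 mm above the bench; axes as the photometer's. The white top of the sample vial (diameter 24 mm) stands in it, 14 mm below the rim
- cap: the light cover, loose, standing upright on the bench: black disc of diameter 80 mm, 6 mm thick (9 to 15 mm above the origin), with an upright round knob in the middle of its top (diameter 26 mm, from 15 to 45 mm above the origin) and a locating skirt below (outer diameter 46 mm, 9 mm deep, which enters the well with 3 mm of play all round). 0.06 to 0.13 kg. Origin: centre of the skirt's lower edge; z up through the knob
- cap_seat (a point): centre of the underside of the cover's disc, 9 mm above the cover's origin; it coincides with well_rim when the cover is seated
- shutter (a joint): how far the shutter rod is drawn out, in m: 0 closed (spring-held at rest), 0.025 at the mark, where the middle of the black ring on the rod (4 mm wide, hidden inside the bush until then) is level with the end of the guide bush, 0.042 at the end stop. It slides straight out along the photometer's -x. The spring pulls it back, with 3.5 N at rest and 7 N at the mark
- shutter_grip (a point): middle of the shutter knob's gripping part; moves with the knob; axes as the photometer's. Round black knob lying along the photometer's x, diameter 26 mm, 26 mm long, with a lip of diameter 34 mm, 8 mm thick at its front end; it reaches from 13 mm behind this point to 21 mm in front of it. At rest the point is 147 mm in front of the photometer's origin, at y = 0, 65 mm above the bench
- bush_end (a point): centre of the outer end of the steel guide bush (diameter 22 mm) that the shutter rod slides in: 118 mm in front of the photometer's origin, at y = 0, 65 mm above the bench; fixed. With the shutter closed 16 mm of bare steel rod (diameter 12 mm) shows between it and the knob
- flask: bystander: empty conical glass flask, 66 mm across the base, 112 mm high; origin at the centre of its underside
- dish: bystander: glass dish with a flat clear lid, diameter 90 mm, 16 mm high, no knob; origin at the centre of its underside
- vial: bystander: glass vial with a white screw cap, diameter 25 mm, 60 mm high, standing in front of the console; origin at the centre of its underside
Mind the look-alikes: they are no part of the job. What is shaped like the cap but orange is not meant.

How it is judged:
By the outcome, as a careful person would: the job done as asked, in the order asked, and still so for the second after the job is handed in, while the arm keeps its last pose, push and grip.
It also fails if it takes over 45 s, if anything falls off the work surface, if the arm or the gripper's body presses on something with over 40 N, if the wrist force passes 120 N, or if a joint passes its speed limit or range.

## Robot

A 6-joint arm with a two-finger parallel gripper is mounted at the origin on the work surface. World frame = base frame: x ahead of the robot, y to its left, z up, the work surface at z = 0. Lengths are in m, angles in rad, forces in N, time in s.
With the tool pointing down it reaches from about 0.275 to 0.875 m from the base axis. Payload 12.5 kg.
Tool frame: the origin (TCP) lies at the very end of the fingers, on their centre line; the grasp point (between the pads) lies 19 mm behind it; x points along the fingers, y is the direction in which the jaws open and shut, and the axes are right-handed (so a half turn about x gives the same grasp; the last joint's range is limited). The gripper opens to 85 mm and grips with 20 to 120 N. Pads are 22 mm wide; open, the fingers measure 114 mm over their backs; the gripper's body (76 mm by 85 mm) begins 54 mm behind the grasp point. The pads swing forward as they close: fully open they stand 13 mm farther back than shut.
Start: joints at [-1.391, 0.351, 1.652, -0, 1.139, -0.085], TCP at [0.144, -0.531, 0.231] pointing down, gripper open.
Joint ranges: [-2.75, 2.75], [-0.79, 2.1], [0.01, 2.65], [-1.57, 4.71], [0.07, 3.14], [-2.87, 2.87]. Speed limits (rad/s): [2.22, 2.22, 2.79, 3.14, 3.14, 3.14].

## Interface

Orientations are given as [roll, pitch, yaw] about the fixed x, y, z axes, in that order (R = Rz(yaw) Ry(pitch) Rx(roll)).
In Python, from plant import sensors, imaging, ticket gives the robot as it stands.
- The arm moves only by the tool jog_arm, never from a script. Its argument "series" is a list of rows, each a list of 7 numbers: the shift along the tool's x, y, z in cm, then the turn, a rotation vector about the tool's x, y, z in rad, then the closure, from -1 (fully open) to 1 (shut). In form: [[x, y, z, rx, ry, rz, jaw], ...]. A call has 1 to 12 rows; each row is the pose to reach, as a shift and turn from the pose measured when the call began, along the tool's axes at that moment; what a row does not reach only later rows make up. A row lasts 1/8 s, in which the tool goes at most 62.5 mm and 10.7 degrees, less where a joint would pass 70% of its speed; a pose out of reach is approached as far as the arm can. A call with a gripper value outside its range is refused whole. The fingers move at their own pace and stop on an object; "force" is the grip in N (left out, the last holds). Time passes only in rows, so rows that repeat a pose let the fingers close. It gives the time, the measured TCP pose, the force and the opening at its end, in the units of the state.
- sensors.read_state(): the state, without advancing time (a new reading comes with each control period).
- imaging.capture(name): name is "side" or "top"; returns the picture (400x640x3 uint8, red, green, blue); there is no depth.
- imaging.camera_model(name): a dict with "fx", "fy", "cx", "cy" (pixels), "extrinsics" (4x4, takes a point from world to camera coordinates). Camera axes: x right, y down, z forward; pixel columns grow to the right and rows downward; lengths in m; the calibration is good to about 2 mm. A picture is of the moment at which its call begins. camera_model takes no time and is no camera call.
- ticket.sign_off(): hands the job in, once; it reports no verdict.
The state is a dict: "t": time; "joint_pos": joint angles; "qd": joint speeds; "tau": joint torques, N m; "eef_pos": TCP position; "orientation": TCP orientation; "force": force on the tool from outside, world axes, zero at the start; "wrist_torque": the same for the moment, N m; "gripper_width": opening from 0.0 (shut) to 1.0 (fully open).
Only numpy, scipy, OpenCV 4.12 (cv2) and the standard library are available. Lean on these libraries where they do the work, as an engineer would, in place of code of your own. Each camera call takes 0.05 s, during which the arm holds its last target. There are 200 camera calls.

## Working session

There is one attempt and no reset: what is moved stays moved. The work goes in short steps, Python scripts to look and compute and a tool call to move; the robot and the scene stay as the last step left them, time stands still between calls to the robot, and variables do not carry over. Pictures are saved under pics/ and viewed, about 8 in all and at most 12, crops included, and the job is handed in when it is done.

Besides the shell and the picture viewer there is one more tool, called after "Request:" as name(argument=value, ...), one argument or row to a line, values as JSON. jog_arm: Moves the arm, as the interface text tells. Its arguments: {"type":"object","properties":{"series":{"type":"array","items":{"type":"array","items":{"type":"number"}}},"force":{"type":"number"}},"required":["series"]}

```bash
mkdir -p pics && ls && python3 - <<'E'
from plant import sensors, imaging
import cv2,numpy as np
np.set_printoptions(precision=4,suppress=True)
for n in("side","top"):
    cv2.imwrite(f"pics/{n}0.png",imaging.capture(n)[...,::-1]); print(n,imaging.camera_model(n))
print(sensors.read_state())
E
```

```text
pics
side {'fx': 461.0595691687203, 'fy': 461.0595691687203, 'cx': 321.7532604243932, 'cy': 203.57930725578208, 'extrinsics': array([[-0.9103, -0.4135,  0.0195,  0.5285],
       [-0.3075,  0.6438, -0.7007,  0.2756],
       [ 0.2772, -0.6438, -0.7132,  1.0173],
       [ 0.    ,  0.    ,  0.    ,  1.    ]])}
top {'fx': 476.9592071513311, 'fy': 476.9592071513311, 'cx': 304.3349064124587, 'cy': 195.4857900721527, 'extrinsics': array([[-0.0257, -0.9997,  0.0037, -0.0243],
       [-0.9838,  0.0247, -0.1773,  0.6082],
       [ 0.1772, -0.0082, -0.9841,  1.2498],
       [ 0.    ,  0.    ,  0.    ,  1.    ]])}
{'t': 0.1, 'joint_pos': array([-1.3906,  0.3512,  1.6523,  0.    ,  1.1391, -0.0846]), 'qd': array([ 0.0004, -0.0046, -0.0012,  0.    ,  0.0006,  0.0015]), 'tau': array([  0.0006, -50.6832, -29.1876,  -0.0001,   0.0027,  -0.    ]), 'eef_pos': array([ 0.1439, -0.5305,  0.2308]), 'orientation': array([-1.6583,  1.5697,  1.7481]), 'force': array([-0.1337, -0.4705, -0.8121]), 'wrist_torque': array([-0.0442, -0.0062, -0.0029]), 'gripper_width': 0.9958186592887053}
```

View pics/side0.png

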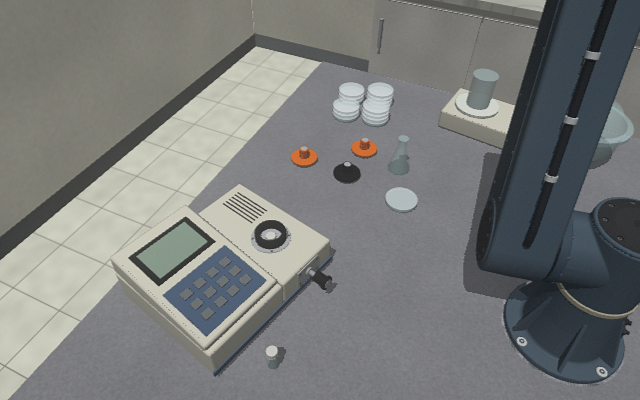

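View pics/top0.png

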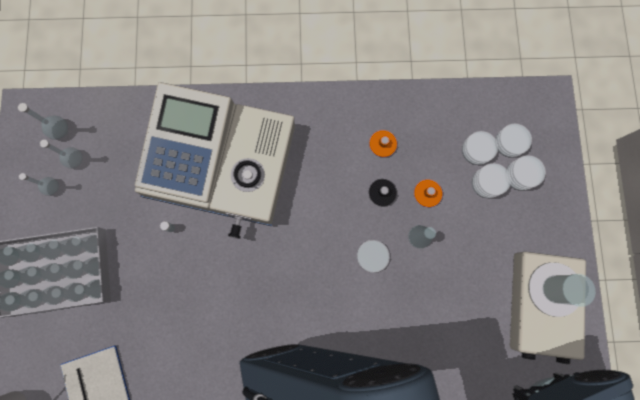

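Black cap: top (382,192), side (347,172). The orange look-alikes are at top (383,144) and (428,193), side (304,157) and (364,148). Only the black one fits the description. The well is at top (248,174), side (270,235), and the shutter knob at top (236,230), side (320,281). Next I measure and confirm in one enlarged crop.

```bash
cat > h.py <<'E'
import numpy as np,cv2
from plant import sensors, imaging
np.set_printoptions(precision=4,suppress=True)
def ray(n,u,v):
    m=imaging.camera_model(n);E=m["extrinsics"];R,t=E[:3,:3],E[:3,3]
    return -R.T@t, R.T@np.array([(u-m["cx"])/m["fx"],(v-m["cy"])/m["fy"],1])
def onz(n,u,v,z):
    o,d=ray(n,u,v);return o+d*(z-o[2])/d[2]
def proj(n,p):
    m=imaging.camera_model(n);E=m["extrinsics"];c=E[:3,:3]@np.array(p)+E[:3,3]
    return np.array([m["fx"]*c[0]/c[2]+m["cx"],m["fy"]*c[1]/c[2]+m["cy"]])
def blobs(img,box,thr=50,amin=15):
    x0,y0,x1,y1=box
    m=(img[y0:y1,x0:x1].max(2)<thr).astype(np.uint8)
    cs,_=cv2.findContours(m,cv2.RETR_EXTERNAL,cv2.CHAIN_APPROX_NONE)
    return [c+np.array([x0,y0]) for c in cs if cv2.contourArea(c)>=amin]
E
python3 - <<'E'
from h import *
T,S=imaging.capture("top"),imaging.capture("side")
for nm,img,n,box,z in [("cap",T,"top",(362,172,402,212),.015),("cap",S,"side",(325,155,368,190),.015),
  ("well",T,"top",(225,150,270,198),.117),("well",S,"side",(245,212,295,257),.117),
  ("knob",T,"top",(222,215,250,245),.065),("knob",S,"side",(295,262,340,300),.065)]:
    for c in blobs(img,box):
        e=cv2.fitEllipse(c); r=cv2.minAreaRect(c); print(nm,n,cv2.contourArea(c),np.round(e[0],1),np.round(e[1],1),round(e[2]),"bb",cv2.boundingRect(c),onz(n,*e[0],z), "rect",np.round(r[0],1),np.round(r[1],1),round(r[2],1))
# case outline top: cream mask
hsv=cv2.cvtColor(T,cv2.COLOR_RGB2HSV); m=((T.min(2)>150)).astype(np.uint8); m[:, :120]=0;m[:,320:]=0;m[:80]=0;m[230:]=0
cs,_=cv2.findContours(m,cv2.RETR_EXTERNAL,cv2.CHAIN_APPROX_NONE)
for c in cs:
    if cv2.contourArea(c)>300: print("case",cv2.contourArea(c),cv2.approxPolyDP(c,3,True).reshape(-1,2).tolist())
def crop(I,b,k): return cv2.resize(I[b[1]:b[3],b[0]:b[2]],None,fx=k,fy=k,interpolation=cv2.INTER_CUBIC)
a=crop(T,(205,130,305,250),4);b=crop(T,(360,130,450,250),4)
c=crop(S,(240,205,340,305),4);d=crop(S,(285,125,385,225),4)
out=np.zeros((600,800,3),np.uint8)
top=np.hstack([a,b]);bot=np.hstack([c,d])
top=cv2.resize(top,(475,300));bot=cv2.resize(bot,(600,300))
out[:300,:475]=top;out[300:,:600]=bot
cv2.imwrite("pics/crop1.png",out[...,::-1])
E
```

```text
cap top 506.5 [382.5 192.3] [24.9 26. ] 126 bb (370, 180, 26, 26) [ 0.6181 -0.2609  0.015 ] rect [382.5 192.5] [25. 25.] 90.0
cap side 320.0 [346.5 173.1] [16.4 25.9] 92 bb (334, 164, 26, 18) [ 0.6176 -0.2548  0.015 ] rect [346.5 172.5] [17. 25.] 90.0
well top 479.5 [247.  173.8] [24.3 25.2] 153 bb (235, 161, 25, 26) [0.6577 0.1095 0.117 ] rect [247.  173.5] [25. 24.] 90.0
knob top 75.5 [235.  231.4] [10.  12.7] 16 bb (229, 225, 12, 13) [0.5125 0.1483 0.065 ] rect [234.9 230.9] [10.4 11.2] 11.3
case 5716.0 [[245, 106], [210, 206], [267, 219], [292, 117]]
case 8017.0 [[135, 184], [206, 199], [228, 98], [174, 86], [175, 83], [300, 80], [120, 80], [120, 85], [157, 85]]
```

View pics/crop1.png

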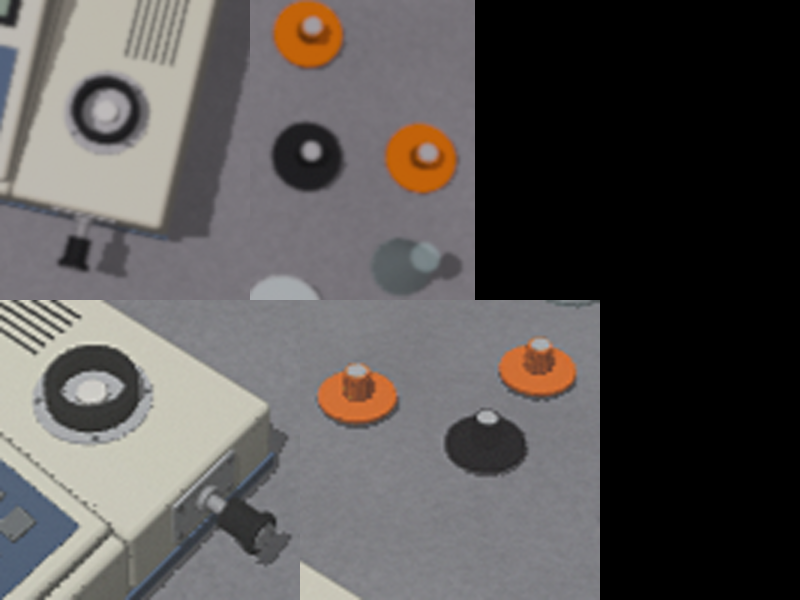

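The crop confirms the black cap: black disc with a lit knob top, and the other two are clearly orange. Now I refine positions from the bright knob top and vial top in both views, and the yaw from the deck edges.

```bash
python3 - <<'E'
from h import *
T,S=imaging.capture("top"),imaging.capture("side")
def bright(I,box,thr):
    x0,y0,x1,y1=box;g=np.clip(I[y0:y1,x0:x1].mean(2)-thr,0,None);Y,X=np.mgrid[y0:y1,x0:x1]
    return (g*X).sum()/g.sum(),(g*Y).sum()/g.sum(),int((g>0).sum())
def tri(a,b):
    (o1,d1),(o2,d2)=ray("top",*a),ray("side",*b)
    A=np.stack([d1,-d2],1);s=np.linalg.lstsq(A,o2-o1,rcond=None)[0]
    return (o1+d1*s[0]+o2+d2*s[1])/2, np.linalg.norm(o1+d1*s[0]-o2-d2*s[1])
t=bright(T,(376,184,392,198),70);s=bright(S,(341,159,353,169),120)
print("capknob",t,s,onz("top",*t[:2],.045),onz("side",*s[:2],.045),tri(t[:2],s[:2]))
t=bright(T,(242,168,254,180),190);s=bright(S,(262,229,279,242),190)
print("vialtop",t,s,onz("top",*t[:2],.103),onz("side",*s[:2],.103),tri(t[:2],s[:2]))
for thr in (60,75,90):
  for n,I,b in(("top",T,(228,155,268,193)),("side",S,(250,215,292,252))):
    for c in blobs(I,b,thr,200):
      e=cv2.fitEllipse(cv2.convexHull(c)); print("collar",thr,n,e,onz(n,*e[0],.117))
m=((T.min(2)>150)).astype(np.uint8)
m[:, :205]=0;m[:,320:]=0;m[:95]=0;m[235:]=0
c=max(cv2.findContours(m,0,cv2.CHAIN_APPROX_NONE)[0],key=cv2.contourArea).reshape(-1,2)
def edge(p,q):
    p,q=np.array(p,float),np.array(q,float);u=(q-p)/np.linalg.norm(q-p);r=c-p
    k=(abs(r@np.array([-u[1],u[0]]))<2.5)&(r@u>6)&(r@u<np.linalg.norm(q-p)-6)
    P=np.array([onz("top",*x,.095)[:2] for x in c[k]])
    vx,vy,x,y=cv2.fitLine(P.astype(np.float32),cv2.DIST_HUBER,0,.001,.001).ravel(); return np.degrees(np.arctan2(vy,vx)),k.sum(),(x,y)
print("right",edge((292,117),(267,219)),"front",edge((210,206),(267,219)))
for c2 in blobs(S,(290,255,345,305),75,40): print(cv2.boundingRect(c2),cv2.minAreaRect(c2))
print(ray("top",0,0)[0],ray("side",0,0)[0])
E
```

```text
capknob (np.float64(384.1163726400495), np.float64(189.85401836376764), 58) (np.float64(346.7640156453716), np.float64(163.01851368970011), 56) [ 0.6194 -0.2605  0.045 ] [ 0.6221 -0.2634  0.045 ] (array([ 0.6198, -0.2597,  0.0484]), np.float64(0.00205371970963854))
 ** On entry to DLASCL parameter number  4 had an illegal value
 ** On entry to DLASCL parameter number  4 had an illegal value
 ** On entry to DLASCL parameter number  4 had an illegal value
 ** On entry to DLASCL parameter number  4 had an illegal value
 ** On entry to DLASCL parameter number  5 had an illegal value
 ** On entry to DLASCL parameter number  4 had an illegal value<stdin>:5: RuntimeWarning: invalid value encountered in scalar divide
Traceback (most recent call last):
numpy.linalg.LinAlgError: SVD did not converge in Linear Least Squares
```

```bash
python3 - <<'E'
from h import *
T,S=imaging.capture("top"),imaging.capture("side")
def bright(I,box,thr):
    x0,y0,x1,y1=box;P=I[y0:y1,x0:x1].mean(2);g=np.clip(P-thr*P.max(),0,None);Y,X=np.mgrid[y0:y1,x0:x1]
    return (g*X).sum()/g.sum(),(g*Y).sum()/g.sum(),int((g>0).sum())
for f in (.75,.88):
  t=bright(T,(243,169,253,179),f);s=bright(S,(264,231,277,241),f)
  print("vialtop",t,s,onz("top",*t[:2],.103),onz("side",*s[:2],.103))
for thr in (60,75):
  for n,I,b in(("top",T,(228,155,268,193)),("side",S,(250,215,292,252))):
    for c in blobs(I,b,thr,150):
      e=cv2.fitEllipse(cv2.convexHull(c)); print("collar",thr,n,e,onz(n,*e[0],.117))
m=((T.min(2)>150)).astype(np.uint8)
m[:, :205]=0;m[:,320:]=0;m[:95]=0;m[235:]=0
c=max(cv2.findContours(m,0,cv2.CHAIN_APPROX_NONE)[0],key=cv2.contourArea).reshape(-1,2)
def edge(p,q):
    p,q=np.array(p,float),np.array(q,float);u=(q-p)/np.linalg.norm(q-p);r=c-p
    k=(abs(r@np.array([-u[1],u[0]]))<2.5)&(r@u>6)&(r@u<np.linalg.norm(q-p)-6)
    P=np.array([onz("top",*x,.095)[:2] for x in c[k]])
    vx,vy,x,y=cv2.fitLine(P.astype(np.float32),cv2.DIST_HUBER,0,.001,.001).ravel(); return np.degrees(np.arctan2(vy,vx)),k.sum(),(x,y)
print("right",edge((292,117),(267,219)),"front",edge((210,206),(267,219)))
for c2 in blobs(S,(290,255,345,305),75,40): print(cv2.boundingRect(c2),cv2.minAreaRect(c2))
print(ray("top",0,0)[0],ray("side",0,0)[0])
E
```

```text
vialtop (np.float64(246.93707375780846), np.float64(173.34153819703133), 90) (np.float64(269.7920821462488), np.float64(234.68343423551755), 92) [0.6621 0.1113 0.103 ] [0.663  0.1113 0.103 ]
vialtop (np.float64(246.65306526971546), np.float64(173.6555429704092), 60) (np.float64(270.2176031288457), np.float64(235.0787774574757), 54) [0.6613 0.1121 0.103 ] [0.6616 0.1119 0.103 ]
collar 60 top ((247.09844970703125, 173.68875122070312), (25.407230377197266, 26.46584129333496), 132.0563201904297) [0.6579 0.1093 0.117 ]
collar 60 side ((270.40869140625, 234.23861694335938), (28.090553283691406, 31.395240783691406), 80.70577239990234) [0.6558 0.1197 0.117 ]
collar 75 top ((247.20339965820312, 173.70535278320312), (26.372360229492188, 27.16563606262207), 126.72051239013672) [0.6579 0.109  0.117 ]
collar 75 side ((270.2298278808594, 234.14523315429688), (28.339313507080078, 31.930910110473633), 79.16162872314453) [0.6563 0.1196 0.117 ]
right (np.float32(-14.060148), np.int64(91), (np.float32(0.6771767), np.float32(0.024799014))) front (np.float32(75.83115), np.int64(46), (np.float32(0.5576245), np.float32(0.134895)))
(290, 258, 42, 43) ((316.0, 284.5), (19.091880798339844, 58.68986129760742), 45.0)
[ 0.3763 -0.0291  1.3379] [0.2839 0.6961 0.9083]
```

```bash
cat >> h.py <<'E'
from scipy.spatial.transform import Rotation as Ro
YAW=-0.246
def down(sgn=1,yaw=YAW):
    x=np.array([0,0,-1.]);y=sgn*np.array([-np.sin(yaw),np.cos(yaw),0]);return np.stack([x,y,np.cross(x,y)],1)
def delta(p,R):
    s=sensors.read_state();R0=Ro.from_euler("xyz",s["orientation"]).as_matrix()
    return 100*R0.T@(np.array(p)-s["eef_pos"]), Ro.from_matrix(R0.T@R).as_rotvec()
def st():
    s=sensors.read_state();print({k:s[k] for k in("t","eef_pos","orientation","force","gripper_width","joint_pos")})
E
python3 - <<'E'
from h import *
for sg in(1,-1): print(sg,*delta([.619,-.261,.15],down(sg)))
s=sensors.read_state();print(Ro.from_euler("xyz",s["orientation"]).as_matrix())
E
```

```text
1 [  8.124  -13.6038 -52.9074] [-2.6308 -0.0003  0.    ]
-1 [  8.124  -13.6038 -52.9074] [0.5108 0.     0.0002]
[[-0.      0.2617 -0.9652]
 [ 0.0002 -0.9652 -0.2617]
 [-1.     -0.0002 -0.    ]]
```

Request:
jog_arm(
  series=[
    [0, -2.7, -6, 0.12, 0, 0, -0.3],
    [0, -4, -12, 0.24, 0, 0, -0.3],
    [0, -5.5, -18, 0.36, 0, 0, -0.3],
    [0, -7, -24, 0.51, 0, 0, -0.3],
    [1, -8.5, -30, 0.51, 0, 0, -0.3],
    [2, -10, -36, 0.51, 0, 0, -0.3],
    [4, -11.5, -42, 0.51, 0, 0, -0.3],
    [6, -12.6, -48, 0.51, 0, 0, -0.3],
    [8.1, -13.6, -52.9, 0.51, 0, 0, -0.3],
    [8.1, -13.6, -52.9, 0.51, 0, 0, -0.3],
    [8.1, -13.6, -52.9, 0.51, 0, 0, -0.3],
    [8.1, -13.6, -52.9, 0.51, 0, 0, -0.3],
  ],
  force=40,
)

```text
t: 1.9
eef_pos: [0.6184, -0.262, 0.1512]
orientation: [2.948, 1.57, -0.44]
force: [0.8, -0.3, 0.3]
gripper_width: 0.649
```

```bash
python3 - <<'E'
from h import *
st(); print(*delta([.619,-.261,.020],down(-1)))
E
```

```text
{'t': 1.9, 'eef_pos': array([ 0.6184, -0.262 ,  0.1512]), 'orientation': array([ 2.9483,  1.5699, -0.4398]), 'force': array([ 0.8154, -0.2658,  0.3208]), 'gripper_width': 0.6485855332924068, 'joint_pos': array([-0.4701,  0.6507,  1.3788,  0.    ,  1.1111,  1.3471])}
[13.1161 -0.1152 -0.026 ] [-0.0004 -0.0009 -0.0002]
```

Request:
jog_arm(
  series=[
    [4, -0.1, 0, 0, 0, 0, -0.3],
    [8, -0.1, 0, 0, 0, 0, -0.3],
    [11, -0.1, 0, 0, 0, 0, -0.3],
    [12.5, -0.1, 0, 0, 0, 0, -0.3],
    [13, -0.1, 0, 0, 0, 0, -0.3],
    [13.1, -0.1, 0, 0, 0, 0, -0.3],
    [13.1, -0.1, 0, 0, 0, 0, 0.2],
    [13.1, -0.1, 0, 0, 0, 0, 0.6],
    [13.1, -0.1, 0, 0, 0, 0, 0.9],
    [13.1, -0.1, 0, 0, 0, 0, 0.9],
    [13.1, -0.1, 0, 0, 0, 0, 0.9],
  ],
)

```text
t: 3.28
eef_pos: [0.6192, -0.2613, 0.0212]
orientation: [2.9, 1.569, -0.488]
force: [-1.8, 0.0, 6.1]
gripper_width: 0.284
```

```bash
python3 - <<'E'
from h import *
st();
I=[cv2.resize(a,None,fx=5,fy=5,interpolation=cv2.INTER_CUBIC) for a in (imaging.capture("side")[110:230,290:370],imaging.capture("top")[130:250,345:425])]
cv2.imwrite("pics/g1.png",np.hstack(I)[...,::-1])
E
```

```text
{'t': 3.275, 'eef_pos': array([ 0.6192, -0.2613,  0.0212]), 'orientation': array([ 2.9001,  1.5685, -0.4879]), 'force': array([-1.8148,  0.0014,  6.1058]), 'gripper_width': 0.2838698129528902, 'joint_pos': array([-0.4686,  0.8154,  1.4345, -0.0001,  0.8894,  1.3486])}
```

View pics/g1.png

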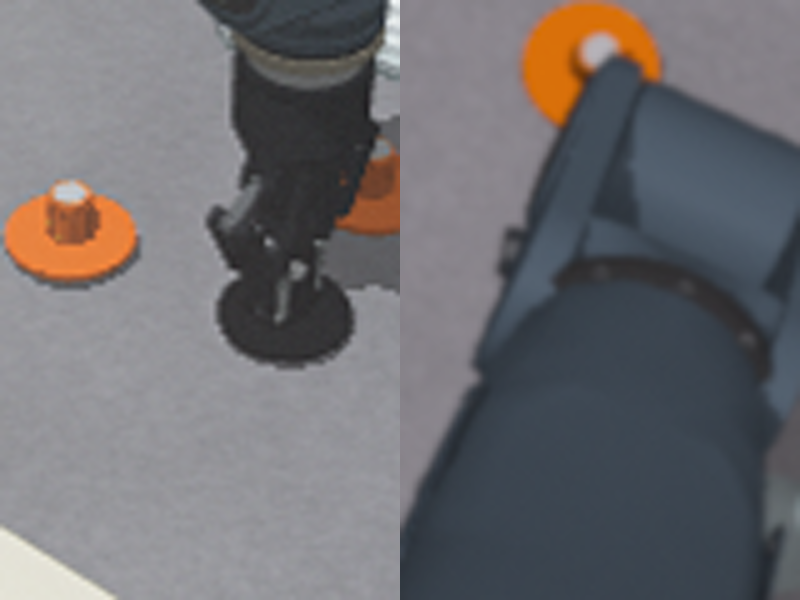

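Side view: the fingers close on the cap knob at crop (285,260), cap still level, opening 24 mm. Now I lift it.

Request:
jog_arm(
  series=[
    [-1, 0, 0, 0, 0, 0, 0.9],
    [-4, 0, 0, 0, 0, 0, 0.9],
    [-9, 0, 0, 0, 0, 0, 0.9],
    [-14, 0, 0, 0, 0, 0, 0.9],
    [-17.5, 0, 0, 0, 0, 0, 0.9],
    [-18, 0, 0, 0, 0, 0, 0.9],
    [-18, 0, 0, 0, 0, 0, 0.9],
  ],
)

```text
t: 4.25
eef_pos: [0.6185, -0.2609, 0.2006]
orientation: [2.914, 1.569, -0.474]
force: [0.6, 0.1, -1.2]
gripper_width: 0.289
```

```bash
python3 - <<'E'
from h import *
st(); print(*delta([.661,.111,.200],down(-1)))
E
```

```text
{'t': 4.25, 'eef_pos': array([ 0.6185, -0.2609,  0.2006]), 'orientation': array([ 2.9143,  1.5693, -0.4736]), 'force': array([ 0.5584,  0.0579, -1.1741]), 'gripper_width': 0.28875663219198827, 'joint_pos': array([-0.4686,  0.6004,  1.3378, -0.    ,  1.2018,  1.3486])}
[  0.0415 -37.1072   4.9482] [-0.0004 -0.0015 -0.0003]
```

Request:
jog_arm(
  series=[
    [0, -4.5, 0.6, 0, 0, 0, 0.9],
    [0, -9, 1.2, 0, 0, 0, 0.9],
    [0, -14, 1.9, 0, 0, 0, 0.9],
    [0, -19, 2.5, 0, 0, 0, 0.9],
    [0, -24, 3.2, 0, 0, 0, 0.9],
    [0, -29, 3.9, 0, 0, 0, 0.9],
    [0, -33, 4.4, 0, 0, 0, 0.9],
    [0, -36, 4.8, 0, 0, 0, 0.9],
    [0, -37.1, 4.9, 0, 0, 0, 0.9],
    [0, -37.1, 4.9, 0, 0, 0, 0.9],
    [0, -37.1, 4.9, 0, 0, 0, 0.9],
    [0, -37.1, 4.9, 0, 0, 0, 0.9],
  ],
)

```text
t: 5.75
eef_pos: [0.6614, 0.1098, 0.2004]
orientation: [2.792, 1.569, -0.597]
force: [-0.2, 0.6, -0.6]
gripper_width: 0.286
```

```bash
python3 - <<'E'
from h import *
st(); S=imaging.capture("side")
for c in blobs(S,(225,160,320,260),60,100):
    h=cv2.convexHull(c);print(cv2.boundingRect(c),cv2.fitEllipse(h))
print(proj("side",[.661,.111,.195]),proj("side",[.661,.111,.117]))
cv2.imwrite("pics/w1.png",cv2.resize(S[110:260,210:350],None,fx=4,fy=4,interpolation=cv2.INTER_CUBIC)[...,::-1])
E
```

```text
{'t': 5.75, 'eef_pos': array([0.6614, 0.1098, 0.2004]), 'orientation': array([ 2.7922,  1.5693, -0.5969]), 'force': array([-0.1596,  0.6203, -0.6184]), 'gripper_width': 0.28633071042362096, 'joint_pos': array([ 0.0954,  0.5994,  1.3403, -0.001 ,  1.2008,  1.9141])}
(255, 160, 35, 72) ((272.6839294433594, 189.66571044921875), (37.71196746826172, 99.35054779052734), 1.8875046968460083)
[268.0668 206.9426] [270.2519 230.8638]
```

View pics/w1.png

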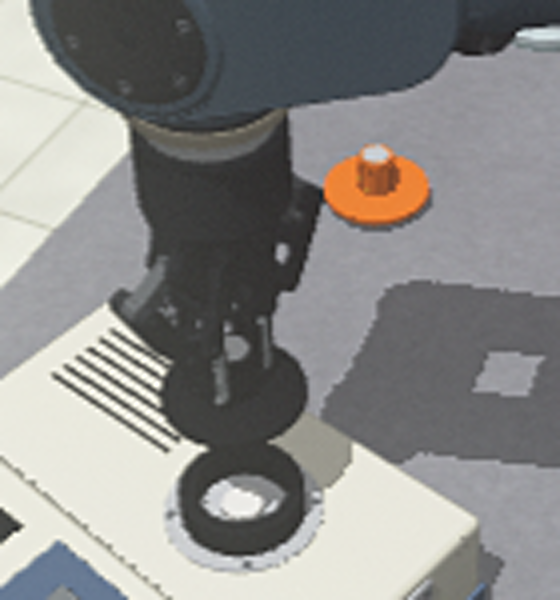

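Side view: the cap hangs level above the well, with disc centre ≈(268.7,207) against a predicted (268,207), and collar centre u≈270.4 against 270.25. One check on the well position from the rim's far edge in the initial pictures.

```bash
python3 - <<'E'
from h import *
a=np.linspace(0,2*np.pi,200)
for n,b in(("top",(228,155,268,193)),("side",(250,215,292,252))):
    I=cv2.imread(f"pics/{n}0.png")[...,::-1]
    c=max(blobs(I,b,75,150),key=cv2.contourArea);x,y,w,h=cv2.boundingRect(c)
    print(n,"seen L,R,T,B",x-.5,x+w-.5,y-.5,y+h-.5)
    for r,z in((.036,.117),(.036,.095)):
        P=np.array([proj(n,[.661+r*np.cos(t),.111+r*np.sin(t),z]) for t in a]);print(z,P.min(0),P.max(0))
# inner mouth: bright-ish/grey content inside ring (top)
    m=(I[b[1]:b[3],b[0]:b[2]].max(2)>75).astype(np.uint8)
    for c in cv2.findContours(m,cv2.RETR_CCOMP,cv2.CHAIN_APPROX_NONE)[0]:
        x,y,w,h=cv2.boundingRect(c)
        if 60<cv2.contourArea(c)<450: print(" inner LRTB",x+b[0]-.5,x+b[0]+w-.5,y+b[1]-.5,y+b[1]+h-.5)
    P=np.array([proj(n,[.661+.026*np.cos(t),.111+.026*np.sin(t),.117]) for t in a]);print(" pred inner",P.min(0),P.max(0))
print(*delta([.661,.111,.14],down(-1)))
E
```

```text
top seen L,R,T,B 233.5 260.5 160.5 186.5
0.117 [232.7061 159.2442] [260.1788 186.0295]
0.095 [233.895  161.3127] [260.8998 187.6608]
 inner LRTB 237.5 257.5 164.5 183.5
 pred inner [236.5233 162.9318] [256.3645 182.2766]
side seen L,R,T,B 254.5 285.5 219.5 248.5
0.117 [254.2656 219.1629] [286.1629 243.1434]
0.095 [255.0794 225.4794] [286.5019 249.4042]
 inner LRTB 259.5 281.5 227.5 239.5
 pred inner [258.7163 222.3575] [281.7495 239.672 ]
[ 6.0412 -0.0943  0.0785] [-0.0014 -0.0014 -0.0004]
```

Request:
jog_arm(
  series=[
    [3, 0, 0.15, 0, 0, 0, 0.9],
    [5, 0, 0.15, 0, 0, 0, 0.9],
    [5.8, 0, 0.15, 0, 0, 0, 0.9],
    [6, 0, 0.15, 0, 0, 0, 0.9],
    [6.2, 0, 0.15, 0, 0, 0, 0.9],
    [6.4, 0, 0.15, 0, 0, 0, 0.9],
    [6.4, 0, 0.15, 0, 0, 0, 0.9],
  ],
)

```text
t: 6.68
eef_pos: [0.6602, 0.1103, 0.1366]
orientation: [2.964, 1.569, -0.425]
force: [-0.7, -0.5, -0.5]
gripper_width: 0.286
```

```bash
python3 - <<'E'
from h import *
st(); S=imaging.capture("side")
cv2.imwrite("pics/w2.png",cv2.resize(S[150:270,220:330],None,fx=5,fy=5,interpolation=cv2.INTER_CUBIC)[...,::-1])
print(*delta([.660,.110,.1292],down(-1)))
E
```

```text
{'t': 6.675, 'eef_pos': array([0.6602, 0.1103, 0.1366]), 'orientation': array([ 2.9642,  1.569 , -0.4248]), 'force': array([-0.6994, -0.4613, -0.5132]), 'gripper_width': 0.2863818181559005, 'joint_pos': array([ 0.0963,  0.6626,  1.3966, -0.001 ,  1.0808,  1.915 ])}
[0.7447 0.0287 0.0133] [-0.0014 -0.0018 -0.0003]
```

View pics/w2.png

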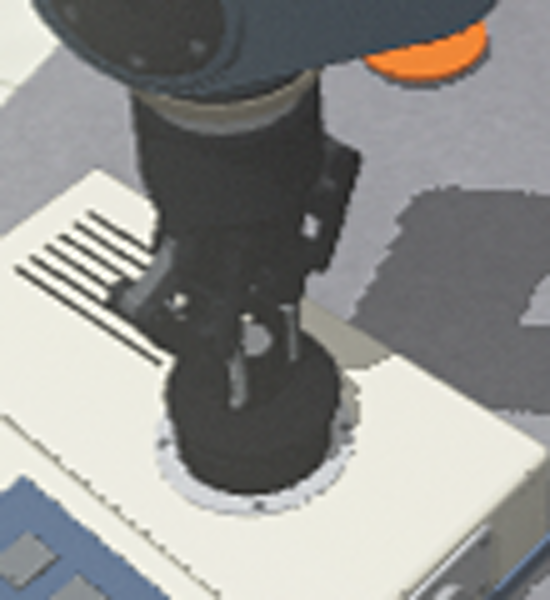

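The skirt's lower edge should now be about 1.5 mm inside the mouth with no contact force, and the disc looks concentric with the collar. I lower it gently.

Request:
jog_arm(
  series=[
    [0.15, 0, 0, 0, 0, 0, 0.9],
    [0.3, 0, 0, 0, 0, 0, 0.9],
    [0.4, 0, 0, 0, 0, 0, 0.9],
    [0.5, 0, 0, 0, 0, 0, 0.9],
    [0.6, 0, 0, 0, 0, 0, 0.9],
    [0.65, 0, 0, 0, 0, 0, 0.9],
    [0.65, 0, 0, 0, 0, 0, 0.9],
  ],
)

```text
t: 7.6
eef_pos: [0.6602, 0.1103, 0.1301]
orientation: [2.956, 1.569, -0.433]
force: [0.3, -0.9, -0.9]
gripper_width: 0.283
```

Request:
jog_arm(
  series=[
    [0.05, 0, 0, 0, 0, 0, 0.9],
    [0.1, 0, 0, 0, 0, 0, 0.9],
    [0.1, 0, 0, 0, 0, 0, 0.9],
    [0.1, 0, 0, 0, 0, 0, 0.9],
  ],
)

```text
t: 8.1
eef_pos: [0.6602, 0.1103, 0.1293]
orientation: [2.97, 1.569, -0.419]
force: [-1.5, 0.2, 1.7]
gripper_width: 0.282
```

Request:
jog_arm(
  series=[
    [0.05, 0, 0, 0, 0, 0, 0.9],
    [0.05, 0, 0, 0, 0, 0, 0.9],
    [0.05, 0, 0, 0, 0, 0, 0.9],
  ],
)

```text
t: 8.48
eef_pos: [0.6602, 0.1102, 0.1292]
orientation: [2.991, 1.569, -0.398]
force: [-3.9, -0.8, 5.7]
gripper_width: 0.283
```

The cover is seated: contact force builds from 1.7 to 5.7 N at the expected height of 0.129. I release and lift.

Request:
jog_arm(
  series=[
    [0, 0, 0, 0, 0, 0, 0.3],
    [0, 0, 0, 0, 0, 0, 0],
    [0, 0, 0, 0, 0, 0, -0.3],
    [0, 0, 0, 0, 0, 0, -0.3],
    [-1, 0, 0, 0, 0, 0, -0.3],
    [-3, 0, 0, 0, 0, 0, -0.3],
    [-6, 0, 0, 0, 0, 0, -0.3],
    [-9, 0, 0, 0, 0, 0, -0.3],
    [-10, 0, 0, 0, 0, 0, -0.3],
    [-10, 0, 0, 0, 0, 0, -0.3],
  ],
)

```text
t: 9.72
eef_pos: [0.6602, 0.1104, 0.23]
orientation: [-3.089, 1.568, -0.194]
force: [-1.0, -0.9, -1.0]
gripper_width: 0.654
```

```bash
python3 - <<'E'
from h import *
st()
W=np.array([.660,.110,0]);ux=np.array([np.cos(YAW),np.sin(YAW),0])
k=W-.147*ux;print("knob",k, proj("side",[*k[:2],.065]),proj("top",[*k[:2],.065]))
print(*delta([*(W-.165*ux)[:2],.23],down(-1)))
E
```

```text
{'t': 9.725, 'eef_pos': array([0.6602, 0.1104, 0.23  ]), 'orientation': array([-3.0887,  1.5676, -0.1944]), 'force': array([-0.9571, -0.8565, -0.9798]), 'gripper_width': 0.6538005578118914, 'joint_pos': array([ 0.0965,  0.5704,  1.3146, -0.001 ,  1.2536,  1.9149])}
knob [0.5174 0.1458 0.    ] [321.0731 278.0651] [235.9103 229.5808]
[-0.0565  0.0599 16.5068] [-0.0013 -0.0032  0.0002]
```

Request:
jog_arm(
  series=[
    [0, 0, 4, 0, 0, 0, -0.3],
    [0, 0, 9, 0, 0, 0, -0.3],
    [0, 0, 13, 0, 0, 0, -0.3],
    [0, 0, 16, 0, 0, 0, -0.3],
    [0, 0, 17, 0, 0, 0, -0.3],
    [0, 0, 17, 0, 0, 0, -0.3],
  ],
)

```text
t: 10.48
eef_pos: [0.4954, 0.152, 0.2291]
orientation: [3.107, 1.568, -0.282]
force: [0.2, -0.9, 0.3]
gripper_width: 0.65
```

```bash
python3 - <<'E'
from h import *
st(); S,T=imaging.capture("side"),imaging.capture("top")
cv2.imwrite("pics/k1.png",np.hstack([cv2.resize(a,(400,560),interpolation=cv2.INTER_CUBIC) for a in (S[180:320,240:340],T[120:260,200:300])])[...,::-1])
E
```

```text
{'t': 10.475, 'eef_pos': array([0.4954, 0.152 , 0.2291]), 'orientation': array([ 3.1067,  1.568 , -0.2819]), 'force': array([ 0.1931, -0.8549,  0.284 ]), 'gripper_width': 0.6495367194309198, 'joint_pos': array([ 0.2085,  0.2944,  1.737 , -0.0015,  1.1077,  2.0269])}
```

View pics/k1.png

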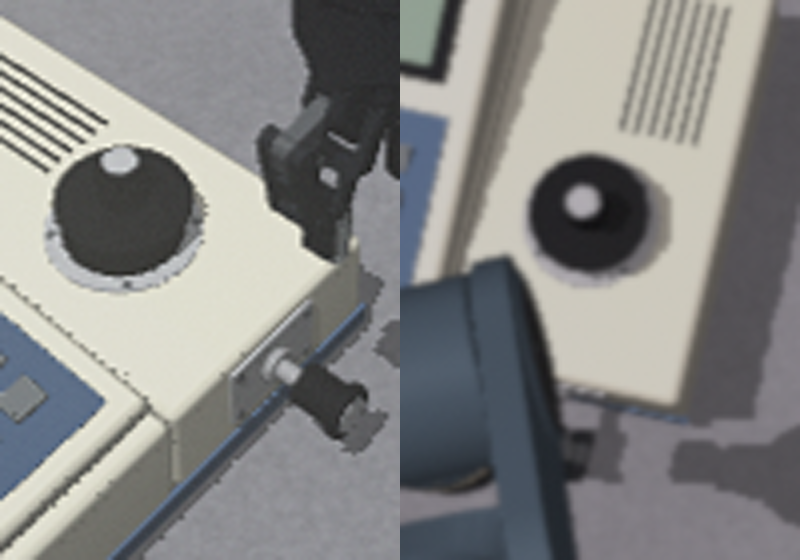

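Side view: the cover sits level and concentric on the collar, disc centre at crop (123,205). The knob grip middle is at about (321,278), matching the predicted (321.1,278.1). The cover is free and seated.

```bash
python3 - <<'E'
from h import *
W=np.array([.660,.110,0]);ux=np.array([np.cos(YAW),np.sin(YAW),0])
print(*delta([*(W-.1445*ux)[:2],.15],down(-1)),*delta([*(W-.1445*ux)[:2],.043],down(-1)))
E
```

```text
[ 7.9254  0.0563 -2.4322] [-0.0016 -0.0033  0.    ] [18.6253  0.0568 -2.3973] [-0.0016 -0.0033  0.    ]
```

Request:
jog_arm(
  series=[
    [3, 0.05, -2.4, 0, 0, 0, -0.3],
    [7, 0.05, -2.4, 0, 0, 0, -0.3],
    [11, 0.05, -2.4, 0, 0, 0, -0.3],
    [14, 0.05, -2.4, 0, 0, 0, -0.3],
    [17, 0.05, -2.4, 0, 0, 0, -0.3],
    [18.3, 0.05, -2.4, 0, 0, 0, -0.3],
    [18.6, 0.05, -2.4, 0, 0, 0, -0.3],
    [18.6, 0.05, -2.4, 0, 0, 0, -0.3],
  ],
)

```text
t: 11.58
eef_pos: [0.5204, 0.1453, 0.0439]
orientation: [-3.033, 1.567, -0.139]
force: [-0.3, 0.5, 0.7]
gripper_width: 0.65
```

```bash
python3 - <<'E'
from h import *
st(); S=imaging.capture("side")
cv2.imwrite("pics/k2.png",cv2.resize(S[200:320,250:370],None,fx=5,fy=5,interpolation=cv2.INTER_CUBIC)[...,::-1])
E
```

```text
{'t': 11.575, 'eef_pos': array([0.5204, 0.1453, 0.0439]), 'orientation': array([-3.0333,  1.5666, -0.1394]), 'force': array([-0.2827,  0.5217,  0.6903]), 'gripper_width': 0.6503902727067424, 'joint_pos': array([ 0.1867,  0.5985,  1.8098, -0.002 ,  0.7293,  2.0067])}
```

View pics/k2.png

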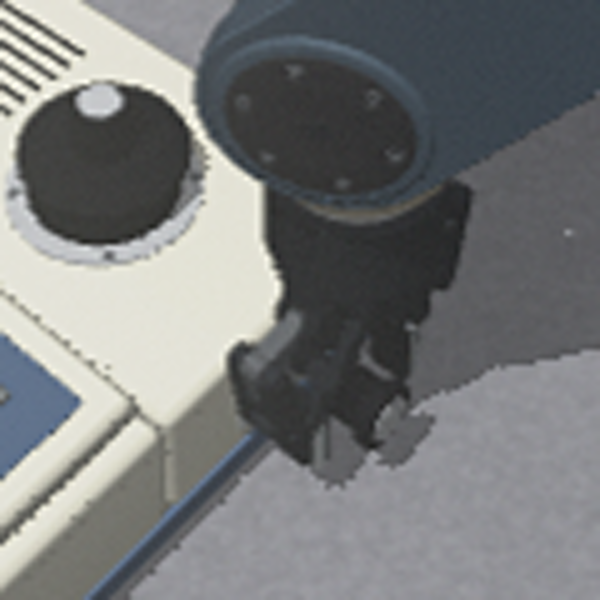

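The fingers straddle the knob, with its lip face visible at crop (405,430). Closing.

Request:
jog_arm(
  series=[
    [0, 0, 0, 0, 0, 0, 0.2],
    [0, 0, 0, 0, 0, 0, 0.6],
    [0, 0, 0, 0, 0, 0, 0.9],
    [0, 0, 0, 0, 0, 0, 0.9],
    [0, 0, 0, 0, 0, 0, 0.9],
  ],
  force=60,
)

```text
t: 12.25
eef_pos: [0.5214, 0.1467, 0.0453]
orientation: [-2.687, 1.563, 0.207]
force: [-1.5, 9.7, 5.8]
gripper_width: 0.284
```

```bash
python3 - <<'E'
from h import *
st(); S=imaging.capture("side");cv2.imwrite("pics/rest.png",S[...,::-1])
ux=np.array([np.cos(YAW),np.sin(YAW),0]);s=sensors.read_state();print("along",s["eef_pos"]@ux)
R=Ro.from_euler("xyz",s["orientation"]).as_matrix();print(R[:,2]@ux,R[:,2])
E
```

```text
{'t': 12.25, 'eef_pos': array([0.5214, 0.1467, 0.0453]), 'orientation': array([-2.6872,  1.5634,  0.2066]), 'force': array([-1.4541,  9.7448,  5.813 ]), 'gripper_width': 0.2837288912901694, 'joint_pos': array([0.1882, 0.5966, 1.8085, 0.0002, 0.7291, 2.0066])}
along 0.4699875698703456
-0.9999762717050573 [-0.9694  0.2453 -0.0067]
```

Request:
jog_arm(
  series=[
    [0, 0, 0.3, 0, 0, 0, 0.9],
    [0, 0, 0.7, 0, 0, 0, 0.9],
    [0, 0, 1.1, 0, 0, 0, 0.9],
    [0, 0, 1.5, 0, 0, 0, 0.9],
    [0, 0, 1.9, 0, 0, 0, 0.9],
    [0, 0, 2.2, 0, 0, 0, 0.9],
    [0, 0, 2.4, 0, 0, 0, 0.9],
    [0, 0, 2.5, 0, 0, 0, 0.9],
    [0, 0, 2.5, 0, 0, 0, 0.9],
    [0, 0, 2.5, 0, 0, 0, 0.9],
  ],
)

```text
t: 13.55
eef_pos: [0.498, 0.1527, 0.0454]
orientation: [-2.718, 1.561, 0.176]
force: [5.6, -0.1, -4.8]
gripper_width: 0.285
```

```bash
python3 - <<'E'
from h import *
st(); S=imaging.capture("side");cv2.imwrite("pics/pull.png",S[...,::-1])
ux=np.array([np.cos(YAW),np.sin(YAW),0]);s=sensors.read_state();print("drawn",.46999-s["eef_pos"]@ux,"f",s["force"]@ux)
R0=cv2.imread("pics/rest.png")
f=lambda I:cv2.resize(I[230:320,270:350],(400,450),interpolation=cv2.INTER_CUBIC)
cv2.imwrite("pics/cmp.png",np.hstack([f(R0),f(S[...,::-1])]))
W=np.array([.66,.11,.065])
print("bush",proj("side",W-.118*ux),"lip front c rest/25:",proj("side",W-.168*ux),proj("side",W-.193*ux))
E
```

```text
{'t': 13.55, 'eef_pos': array([0.498 , 0.1527, 0.0454]), 'orientation': array([-2.7181,  1.5611,  0.1756]), 'force': array([ 5.5997, -0.0679, -4.8305]), 'gripper_width': 0.28507251176964404, 'joint_pos': array([ 0.2084,  0.5687,  1.8647, -0.0005,  0.6985,  2.0273])}
drawn 0.024115754083241403 f 6.943917140976918
bush [310.9553 271.2845] lip front c rest/25: [328.554  283.0784] [337.634  289.1635]
```

View pics/cmp.png

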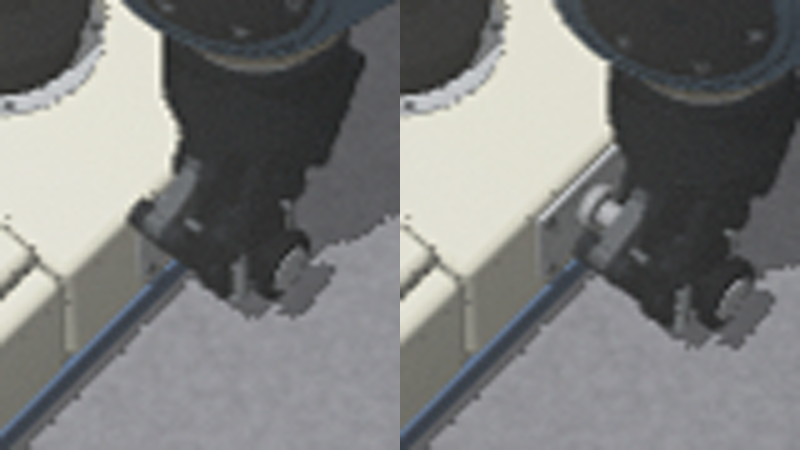

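Lip shift is (8.8,6.0) px against (9.1,6.1) predicted for 25 mm, and the pose says 24.1 mm. So it is about 0.9 mm short from arm compliance under the spring load.

Request:
jog_arm(
  series=[
    [0, 0, 0.1, 0, 0, 0, 0.9],
    [0, 0, 0.18, 0, 0, 0, 0.9],
    [0, 0, 0.18, 0, 0, 0, 0.9],
    [0, 0, 0.18, 0, 0, 0, 0.9],
    [0, 0, 0.18, 0, 0, 0, 0.9],
  ],
)

```text
t: 14.22
eef_pos: [0.497, 0.153, 0.0455]
orientation: [-2.74, 1.559, 0.153]
force: [6.2, -0.8, -7.8]
gripper_width: 0.282
```

```bash
python3 - <<'E'
from h import *
S=imaging.capture("side");cv2.imwrite("pics/pull2.png",S[...,::-1])
st();ux=np.array([np.cos(YAW),np.sin(YAW),0]);s=sensors.read_state();print("drawn",.46999-s["eef_pos"]@ux,"f",s["force"]@ux)
P=cv2.imread("pics/pull.png")
f=lambda I:cv2.resize(I[255:295,295:335],(400,400),interpolation=cv2.INTER_NEAREST)
g=cv2.resize(S[200:290,240:400,::-1],(800,450)) [:200]
cv2.imwrite("pics/cmp2.png",np.vstack([np.hstack([f(P),f(S[...,::-1])]),g]))
def lip(I,box=(318,270,352,308)):
    x0,y0,x1,y1=box;return I[y0:y1,x0:x1].astype(np.float32).mean(2)
R=cv2.imread("pics/rest.png");h=lip(S)
t=R.mean(2)[276:296,322:338].astype(np.float32)
for n,I in(("pull",P),("pull2",S)):
    r=cv2.matchTemplate(I.mean(2)[270:310,318:360].astype(np.float32),t,cv2.TM_CCOEFF_NORMED)
    _,v,_,l=cv2.minMaxLoc(r);x,y=l
    sx=.5*(r[y,x-1]-r[y,x+1])/(r[y,x-1]-2*r[y,x]+r[y,x+1]);sy=.5*(r[y-1,x]-r[y+1,x])/(r[y-1,x]-2*r[y,x]+r[y+1,x])
    print(n,v,318+x+sx-322,270+y+sy-276)
E
```

```text
{'t': 14.275, 'eef_pos': array([0.497 , 0.153 , 0.0455]), 'orientation': array([-2.7427,  1.5593,  0.1511]), 'force': array([ 6.4558, -0.7904, -8.1539]), 'gripper_width': 0.2853066374404127, 'joint_pos': array([ 0.2095,  0.5669,  1.8683, -0.001 ,  0.695 ,  2.0289])}
drawn 0.0252441054814575 f 6.453957186853345
pull 0.9255492091178894 8.413879 5.9605103
pull2 0.943836510181427 8.844757 5.9677124
```

View pics/cmp2.png

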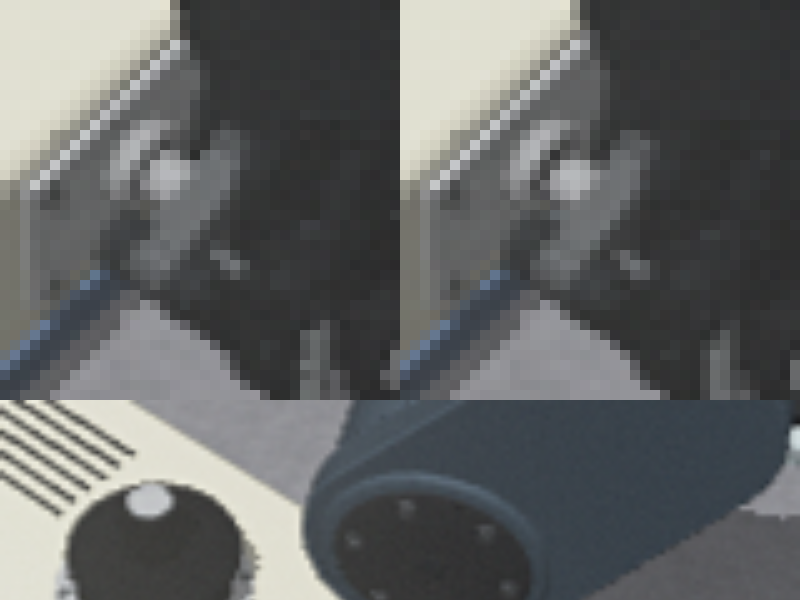

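The right crop shows the dark ring (≈1 to 2 px, crop (545,158)) just appearing between the bush end and the bright rod. The cover is still seated, lower strip (150,545). One settling check, then I hand in.

```bash
python3 - <<'E'
from h import *
from plant import ticket
ux=np.array([np.cos(YAW),np.sin(YAW),0])
for i in range(10):
    S=imaging.capture("side");s=sensors.read_state()
    if i%3==0: print(s["t"],.46999-s["eef_pos"]@ux,s["force"],s["gripper_width"])
d=abs(S.astype(int)-cv2.imread("pics/pull2.png")[...,::-1]).mean(2);print("cover change",d[212:250,248:290].max())
if abs(.46999-s["eef_pos"]@ux-.025)<.001: print(ticket.sign_off())
E
```

```text
14.325 0.025284491142146037 [ 6.5893 -0.5114 -8.1045] 0.28753904674400627
14.475 0.025265110619440534 [ 6.8338 -1.7484 -7.6686] 0.2822683995327717
14.625 0.025260543804071667 [ 6.4005 -1.4685 -7.5305] 0.28502034651430536
14.775 0.025274273683091042 [ 6.7418 -0.625  -7.7236] 0.28709680453483716
cover change 6.0
the job is handed in; nothing more can be done
None
```

I set the black light cover on the sample well, let go of it, then drew the shutter knob out to its mark. I handed the job in at about 14.8 s with the knob still held there.

- **Cover:** contact force built up only at the height where the cover should seat, reaching about 6 N. The pictures afterwards show it level and centred on the rim, and it did not move during the pull.
- **Shutter:** the tool pose gives 25.3 mm drawn, steady over the last half second, with a pull of about 6.5 to 7 N along the rod, close to the 7 N expected at the mark. The side camera shows the dark ring just appearing at the end of the bush.
- **Disagreement:** the knob lip's shift in the picture suggests about 24.3 mm instead, about 1 mm less. That is within what I can resolve at this picture scale.
- **Residual force:** a vertical force of about 8 N remained on the knob while holding it.
- **Bystanders:** I kept clear of the flask, the dish, the loose vial and the orange look-alikes. I did not check their positions again at the end.

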